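Unlatch the crayon case

TASK

Two white art-supply cases with clear sprung lids stand on the table, one with three fat crayons inside and one with a wooden block eraser. Turn the latch knob on the crayon case a full quarter turn clockwise (seen from above) so that its lid springs open, then let go and leave the lid standing ajar. Keep the eraser case latched.

Things in the scene. Friction and masses are not known exactly. Their poses are not given: they have to be found in the camera images.
- knob_crayon (a point): middle of the crayon case's latch knob: a black wing bar 48 long, 14 thick, 24 mm tall on an upright steel stem, 98 mm above the table, on the turning axis. Turns with the knob: y along the bar, x across it, along the steel cam tongue (14 wide, reaches 65 mm from the axis, its top 14 mm below the bar's underside), z up. Mid-width on the case's 60 mm high front deck, 40 mm from its front face.
- latch_crayon (a joint): turn of that latch (rad), growing clockwise seen from above. 0: locked, tongue straight over the lid, bar parallel to the lid's front edge. 1.571: hard stop a quarter turn on, tongue sideways, bar pointing to the lid. Starts at 0 to 0.2, stays where it is left, takes about 0.1 N m to turn. The lid comes free at about 1.1.
- lid_crayon (a joint): opening of that case's clear grey-framed lid, 130 x 150 x 6 mm, hinged at its back (rad). Front edge 35 mm behind the knob's axis, top 66 mm above the table. Near 0 while the tongue holds it; once free, a soft damped spring lifts it by itself to about 0.5 within a second or two, clear of fingers on the knob. The white case, 205 deep, 150 wide, is fixed; its front faces the robot within 0.35 rad.
- latch_eraser (a joint): turn of the other case's latch (rad), starting at 0 to 0.2; leave it locked. That case, with the wooden block eraser inside, is built the same; the two stand side by side, either one on the left, and only their contents, seen through the lids, differ. Bystanders clear of both: pink caddy on the far right, glass tumbler 100 mm tall beyond, desk lamp at the right rear.

How it is judged:
At the end, for the whole second after the job is handed in: The crayon case's latch stands turned by more than 1.25 rad (a quarter turn less 18 degrees), its lid is open by more than 0.25 rad and at rest (under 0.15 rad/s), and the eraser case's latch is still locked, below 0.4 rad (value of joint latch_crayon above 1.25 rad and value of joint lid_crayon above 0.25 rad and velocity of joint lid_crayon between -0.15 and 0.15 rad/s and value of joint latch_eraser below 0.4 rad); the robot touches nothing.
It fails at once if the eraser case's latch is turned beyond 0.4 rad (value of joint latch_eraser above 0.4 rad).
It also fails if it takes over 37 s, if anything falls off the work surface, if the arm or the gripper's body presses on something with over 40 N, if the wrist force passes 120 N, or if a joint passes its speed limit or range.

ROBOT

A 6-joint arm with a two-finger parallel gripper is mounted at the origin on the work surface. World frame = base frame: x ahead of the robot, y to its left, z up, the work surface at z = 0. Lengths are in m, angles in rad, forces in N, time in s.
With the tool pointing down it reaches from about 0.35 to 0.975 m from the base axis. Payload 7.1 kg.
Tool frame: the origin (TCP) lies at the very end of the fingers, on their centre line; the grasp point (between the pads) lies 19 mm behind it (r.grip_depth is the distance from the TCP to the grasp point, in m); z points along the fingers, y is the direction in which the jaws open and shut (so a half turn about z gives the same grasp; the last joint's range is limited). The gripper opens to 88 mm and grips with 3 to 60 N. Pads are 20 mm wide; open, the fingers measure 115 mm over their backs; the gripper's body (75 mm by 178 mm) begins 61 mm behind the grasp point.
Start: joints at [-1.275, 0.423, 1.63, -0, 1.089, -0.019], TCP at [0.194, -0.594, 0.223] pointing down, gripper open.
Joint ranges: [-3, 3], [-0.9, 2.11], [0.09, 2.58], [-1.31, 4.45], [0.11, 2.69], [-2.54, 2.54]. Speed limits (rad/s): [2.39, 2.39, 3.01, 3.14, 3.14, 3.14].

INTERFACE

Orientations are given as [roll, pitch, yaw] about the fixed x, y, z axes, in that order (R = Rz(yaw) Ry(pitch) Rx(roll)).
In Python, from cell import r gives the robot as it stands. The module is installed in compiled form; this text tells all that it offers.
- The arm moves only by the tool send_rows, never from a script. Its argument "commands" is a list of rows, each a list of 2 entries, a list of its own where there are three numbers: the shift along the tool's x, y, z in cm, then the turn, a rotation vector about the tool's x, y, z in degrees. In form: [[[tx, ty, tz], [ax, ay, az]], ...]. A call has 1 to 20 rows; each row shifts and turns the pose as measured when the row begins, along the tool's axes as they then stand; what a row does not reach is not made up. A row lasts 1/12 s, in which the tool goes at most 41.7 mm and 7.16 degrees, less where a joint would pass 70% of its speed; a pose out of reach is approached as far as the arm can. A call is refused whole if a number of a shift passes 4.17 or a number of a turn 7.16, either way. A call with a gripper value outside its range is refused whole. "gripper" is the gripper command: -1 is shut, 1 is fully open, values between are in proportion, set as the call begins (left out, the last holds). The fingers move at their own pace and stop on an object; "force" is the grip in N (left out, the last holds). Time passes only in rows, so rows that do not move let the fingers close. It gives the time, the measured TCP pose, the force and the opening at its end, in the units of the state.
- r.get_state(): the state, without advancing time (a new reading comes with each control period).
- r.snapshot(name): name is "scene" or "top" or "wrist"; returns a dict with "color" (420x560x3 uint8, blue, green, red), "K" (3x3 intrinsics, pixels), "k1" (the pictures are not rectified: a ray, as slopes to the right and down, at radius r is drawn at 1 + k1 r^2 times it, then the intrinsics apply), "world_from_camera" (4x4, takes a point from camera to world coordinates). Camera axes: x right, y down, z forward; pixel columns grow to the right and rows downward; lengths in m; the calibration is good to about 2 mm. A picture is of the moment at which its call begins. There is no depth.
- r.finish_job(): hands the job in, once; it reports no verdict.
The state is a dict: "time": time; "joint_pos": joint angles; "joint_vel": joint speeds; "tau": joint torques, N m; "eef_pos": TCP position; "tool_rot": TCP orientation; "ft_force": force on the tool from outside, world axes, zero at the start; "torque": the same for the moment, N m; "grip_width": finger opening in m.
Only numpy, scipy, OpenCV 4.12 (cv2) and the standard library are available. Lean on these libraries where they do the work, as an engineer would, in place of code of your own. Each camera call takes 0.05 s, during which the arm holds its last target. There are 200 camera calls.

## Working session

There is one attempt and no reset: what is moved stays moved. The work goes in short steps, Python scripts to look and compute and a tool call to move; the robot and the scene stay as the last step left them, time stands still between calls to the robot, and variables do not carry over. Pictures are saved under pics/ and viewed, about 8 in all and at most 12, crops included, and the job is handed in when it is done.

Besides the shell and the picture viewer there is one more tool, called after ">>>" as name(argument=value, ...) on one line, values as JSON. send_rows: Moves the arm, as the interface text tells. Its arguments: {"type":"object","properties":{"commands":{"type":"array"},"gripper":{"type":"number"},"force":{"type":"number"}},"required":["commands"]}

```bash
mkdir -p pics; cat > h.py <<'E'
import numpy as np, cv2
from cell import r
def und(s,px):
    K=s["K"]; k=s["k1"]
    d=np.array([(px[0]-K[0,2])/K[0,0],(px[1]-K[1,2])/K[1,1]]); u=d.copy()
    for _ in range(30): u=d/(1+k*(u@u))
    return u
def plane(s,px,z):
    T=s["world_from_camera"]; u=und(s,px); v=T[:3,:3]@np.r_[u,1]; o=T[:3,3]
    return o+v*(z-o[2])/v[2]
def proj(s,p):
    T=s["world_from_camera"]; c=T[:3,:3].T@(np.array(p)-T[:3,3]); u=c[:2]/c[2]; u=u*(1+s["k1"]*(u@u))
    return s["K"][:2,:2]@u+s["K"][:2,2]
E
python3 - <<'E'
from h import *
import pickle
for n in("top","scene"):
    s=r.snapshot(n); pickle.dump(s,open(n+".pkl","wb")); cv2.imwrite(f"pics/{n}0.png",s["color"]); print(n,s["world_from_camera"].round(3).tolist(),s["K"].tolist(),s["k1"])
print(r.get_state())
E
```

```text
top [[0.016, -0.989, 0.149, 0.514], [-1.0, -0.017, -0.002, -0.003], [0.004, -0.149, -0.989, 0.916], [0.0, 0.0, 0.0, 1.0]] [[434.57471081553416, 0.0, 283.0200789893264], [0.0, 434.57471081553416, 208.91646353103653], [0.0, 0.0, 1.0]] -0.0031691274351808726
scene [[0.83, 0.387, -0.403, 1.065], [0.558, -0.597, 0.576, -0.63], [-0.017, -0.703, -0.711, 0.882], [0.0, 0.0, 0.0, 1.0]] [[518.1560394716204, 0.0, 277.677064505453], [0.0, 518.1560394716204, 206.5535600768581], [0.0, 0.0, 1.0]] -0.0942671843347343
{'time': 0.1, 'joint_pos': array([-1.27501021e+00,  4.23734315e-01,  1.63058580e+00, -1.76761666e-05,
        1.08861656e+00, -1.90170228e-02]), 'joint_vel': array([-0.00090655, -0.00158449, -0.00167587, -0.00101257,  0.00189597,
       -0.00080615]), 'tau': array([ 3.01879454e-04, -5.45614707e+01, -2.74323481e+01,  6.45539956e-02,
        1.88339112e-02, -3.24895575e-05]), 'eef_pos': array([ 0.19338451, -0.59381168,  0.22200915]), 'tool_rot': array([-3.14024858e+00, -9.91077123e-06,  3.14811337e-01]), 'ft_force': array([-0.38286344, -0.47424264,  0.19532141]), 'torque': array([-0.00178682, -0.00520138, -0.02421139]), 'grip_width': 0.08787541193221154}
```

View pics/top0.png

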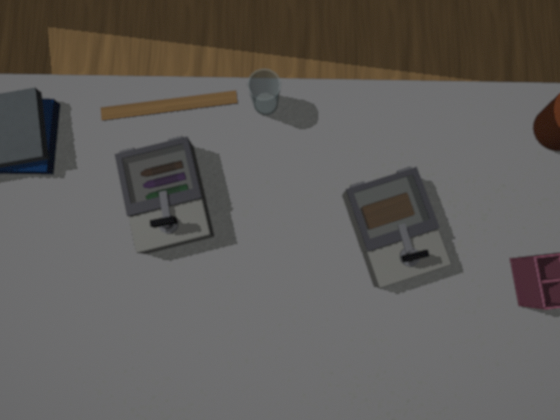

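View pics/scene0.png

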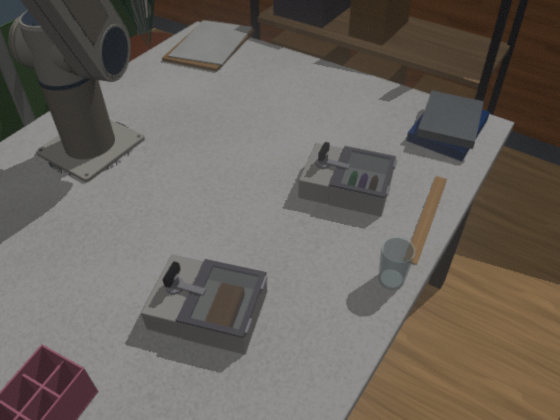

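The crayon case is the left one: its knob is at about (163,222) in the top picture and (323,152) in the scene picture. The eraser case is on the right, with its knob at about (415,256). Next I'll measure the bar, the tongue and the deck.

```bash
python3 - <<'E'
from h import *
import pickle
S={n:pickle.load(open(n+".pkl","rb")) for n in("top","scene")}
for n,box in(("top",(140,205,190,240)),("scene",(310,135,335,170))):
    s=S[n]; x0,y0,x1,y1=box
    g=s["color"][y0:y1,x0:x1].max(2); print(n,np.percentile(g,[0,5,10,20,50]))
    m=(g<35).astype(np.uint8); k,l,st,c=cv2.connectedComponentsWithStats(m); i=1+st[1:,4].argmax()
    ys,xs=np.nonzero(l==i); pts=np.c_[xs,ys].astype(np.float32); rc=cv2.minAreaRect(pts)
    print(st[i],c[i]+[x0,y0],rc)
    P=[plane(s,cv2.boxPoints(rc)[j]+[x0,y0],.11)[:2].round(4).tolist() for j in range(4)]; print(P)
    print("ctr z.098/.105",plane(s,c[i]+[x0,y0],.098),plane(s,c[i]+[x0,y0],.105))
a,b=[(S[n]["world_from_camera"]) for n in S]
s=S["top"]
im=s["color"][130:260,100:230]; im=cv2.convertScaleAbs(cv2.resize(im,None,fx=4.6,fy=4.6,interpolation=cv2.INTER_CUBIC),alpha=1.6); cv2.imwrite("pics/c1.png",im)
E
```

```text
top [12.  22.  35.9 61.  94. ]
[ 11  12  26  10 170] [164.31764706 221.64117647] ((23.75, 17.75), (8.825225830078125, 25.102861404418945), 78.69007110595703)
[[0.609, 0.2424], [0.619, 0.197], [0.6028, 0.1929], [0.5929, 0.2382]]
ctr z.098/.105 [0.60940738 0.219968   0.098     ] [0.60859297 0.2180621  0.105     ]
scene [ 43.   48.   52.   71.8 121. ]Traceback (most recent call last):
  File "<stdin>", line 7, in <module>
ValueError: attempt to get argmax of an empty sequence
```

```bash
python3 - <<'E'
from h import *
import pickle
S={n:pickle.load(open(n+".pkl","rb")) for n in("top","scene")}
s=S["scene"]; x0,y0,x1,y1=310,135,335,170
m=(s["color"][y0:y1,x0:x1].max(2)<66).astype(np.uint8)
k,l,st,c=cv2.connectedComponentsWithStats(m); i=1+st[1:,4].argmax(); cs=c[i]+[x0,y0]; print(st[i],cs)
t=S["top"]; ct=np.array([164.3,221.6])
from scipy.optimize import least_squares
f=lambda p:np.r_[proj(t,p)-ct,proj(s,p)-cs]
q=least_squares(f,[.605,.218,.1]); print("tri",q.x,q.fun)
a=cv2.resize(t["color"][130:260,100:230],(600,600),interpolation=cv2.INTER_CUBIC)
cv2.imwrite("pics/c1.png",cv2.convertScaleAbs(a,alpha=1.6))
E
```

```text
[  8   8  11  20 127] [323.16535433 152.21259843]
tri [0.6092842  0.22057604 0.09367808] [ 0.29778045  0.37280894  0.57894355 -0.16618734]
```

View pics/c1.png

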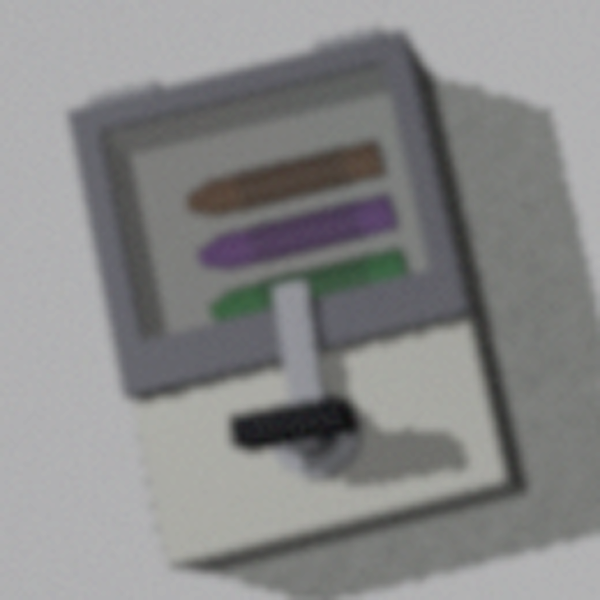

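The enlarged crop shows the crayon case with its lid's front edge from (130,395) to (470,315) and its deck's front edge from (175,565) to (515,487). The bar runs from (233,430) to (355,410), and the tongue points up to (290,282).

```bash
python3 - <<'E'
from h import *
import pickle
t=pickle.load(open("top.pkl","rb"))
w=lambda x,y,z: plane(t,np.array([x,y])/4.6154-.4+[100,130],z)[:2]
L,R=w(175,565,.06),w(515,487,.06); A,B=w(133,397,.066),w(470,317,.066)
def rep(n,a,b):
    d=a-b; print(n,a.round(4),b.round(4),np.linalg.norm(d).round(4),"yaw",np.arctan2(-d[0],d[1]).round(3)); return d/np.linalg.norm(d)
d=rep("deck",L,R); d2=rep("lid",A,B)
n=np.array([d[1],-d[0]]); print("axis from deck",(L+R)/2+.04*n, "from lid",(A+B)/2-.035*np.array([d2[1],-d2[0]]))
rep("bar top",w(233,422,.11),w(355,405,.11))
rep("bar front bottom",w(236,447,.086),w(357,427,.086))
T=w(290,285,.072); 
for ax in((L+R)/2+.04*n,np.array([.607,.2195])):
    v=T-ax; print("tongue yaw",np.arctan2(v[1],v[0]),np.linalg.norm(v))
E
```

```text
deck [0.553  0.2794] [0.5886 0.1364] 0.1473 yaw 0.244
lid [0.6239 0.3001] [0.661  0.1578] 0.147 yaw 0.255
axis from deck [0.60965191 0.21758516] from lid [0.60856686 0.22009069]
bar top [0.6087 0.2433] [0.6165 0.1944] 0.0495 yaw 0.157
bar front bottom [0.6011 0.2487] [0.6103 0.1989] 0.0506 yaw 0.183
tongue yaw 0.2581229212829654 0.0650290225568119
tongue yaw 0.22046292488021563 0.06715189387937776
```

>>> send_rows(commands=[[[2.5,-2.5,0],[0,0,0]],[[2.5,-2.5,0],[0,0,0]],[[2.5,-2.5,0],[0,0,0]],[[2.5,-2.5,0],[0,0,0]],[[2.5,-2.5,0],[0,0,0]],[[2.5,-2.5,0],[0,0,0]],[[2.5,-2.5,0],[0,0,0]],[[2.5,-2.5,0],[0,0,0]],[[2.5,-2.5,0],[0,0,0]],[[2.5,-2.5,0],[0,0,0]],[[2.5,-2.5,0],[0,0,0]],[[2.5,-2.5,0],[0,0,0]],[[2.5,-2.5,0],[0,0,0]],[[2.5,-2.5,0],[0,0,0]],[[2.5,-2.5,0],[0,0,0]],[[2.5,-2.5,0],[0,0,0]],[[2.5,-2.5,0],[0,0,0]],[[2.5,-2.5,0],[0,0,0]],[[2.5,-2.5,0],[0,0,0]],[[0,0,0],[0,0,0]]], gripper=0.3)

```text
time: 1.77
eef_pos: [0.5078, 0.0327, 0.2182]
tool_rot: [-3.137, 0.001, 0.307]
ft_force: [0.5, 0.1, -0.3]
grip_width: 0.0571
```

>>> send_rows(commands=[[[0,0,0],[0,0,-7]],[[0,0,0],[0,0,-7]],[[0,0,0],[0,0,-7]],[[0,0,0],[0,0,-7]],[[0,0,0],[0,0,-7]],[[0,0,0],[0,0,-7]],[[0,0,0],[0,0,-7]],[[0,0,0],[0,0,-7]],[[0,0,0],[0,0,-7]],[[0,0,0],[0,0,-7]],[[0,0,0],[0,0,-7]],[[0,0,0],[0,0,0]]])

```text
time: 2.77
eef_pos: [0.5031, 0.0329, 0.2139]
tool_rot: [-3.129, -0.004, 1.689]
ft_force: [-0.2, -1.1, 0.3]
grip_width: 0.0573
```

>>> send_rows(commands=[[[2.2,1.6,0],[0,0,-0.7]],[[2.2,1.6,0],[0,0,-0.7]],[[2.2,1.6,0],[0,0,-0.7]],[[2.2,1.6,0],[0,0,-0.7]],[[2.2,1.6,0],[0,0,-0.7]],[[2.2,1.6,0],[0,0,-0.7]],[[2.2,1.6,0],[0,0,0]],[[2.2,1.6,0],[0,0,0]],[[0,0,0],[0,0,0]]])

```text
time: 3.52
eef_pos: [0.6056, 0.2297, 0.21]
tool_rot: [-3.123, -0.004, 1.723]
ft_force: [-0.0, 0.1, -0.2]
grip_width: 0.057
```

```bash
python3 - <<'E'
from h import *
s=r.snapshot("wrist"); import pickle; pickle.dump(s,open("w.pkl","wb")); cv2.imwrite("pics/w1.png",s["color"])
st=r.get_state(); print(st["eef_pos"],st["tool_rot"],st["joint_pos"]); print(s["world_from_camera"].round(3).tolist(),proj(s,[.609,.2195,.11]))
E
```

```text
[0.60436081 0.2278735  0.20961266] [-3.12153065e+00 -2.57687837e-03  1.72286234e+00] [0.33913771 0.47619952 1.57713347 0.00700033 1.10750252 0.18385716]
[[0.988, 0.151, 0.024, 0.597], [0.151, -0.95, -0.274, 0.304], [-0.018, 0.274, -0.962, 0.373], [0.0, 0.0, 0.0, 1.0]] [274.57164504 226.13164347]
```

View pics/w1.png

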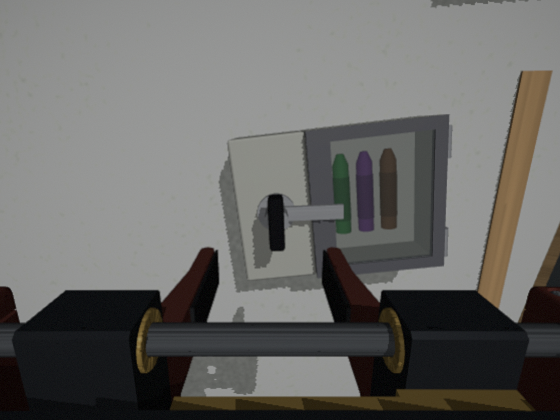

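The wrist picture shows the crayon case with the knob bar running from about (275,196) to (277,250). The tongue runs from there to (343,212), and the three crayons are visible. I'll now measure the bar more precisely.

```bash
python3 - <<'E'
from h import *
import pickle
s=pickle.load(open("w.pkl","rb")); x0,y0=255,185
m=(s["color"][185:260,255:295].max(2)<40).astype(np.uint8)
k,l,st,c=cv2.connectedComponentsWithStats(m); i=1+st[1:,4].argmax(); print(st[i],c[i]+[x0,y0])
ys,xs=np.nonzero(l==i); rc=cv2.minAreaRect(np.c_[xs,ys].astype(np.float32)); print(rc)
P=[plane(s,p+[x0,y0],.11)[:2] for p in cv2.boxPoints(rc)]; print(np.round(P,4))
for z in(.098,.104,.11): print(plane(s,c[i]+[x0,y0],z))
# row midpoints -> line direction
M=np.array([plane(s,[xs[ys==y].mean()+x0,y+y0],.105)[:2] for y in np.unique(ys)][4:-4]); v=cv2.fitLine(M.astype(np.float32),cv2.DIST_HUBER,0,1e-4,1e-4).ravel(); v=v if v[1]>0 else -v
print("bar yaw",np.arctan2(-v[0],v[1]),v)
for z in(.06,):
  a,b=plane(s,(230,140),z),plane(s,(246,279),z); d=a-b; print("front",a,b,np.linalg.norm(d),np.arctan2(-d[0],d[1]))
a,b=plane(s,(305,131),.066),plane(s,(317,275),.066); d=a-b; print("lid",a,b,np.linalg.norm(d),np.arctan2(-d[0],d[1]))
st=r.get_state(); print(st["eef_pos"],st["tool_rot"])
E
```

```text
[ 12  10  18  56 832] [275.69951923 222.16346154]
((20.34695816040039, 37.49036407470703), (55.256465911865234, 16.10489845275879), 88.40885925292969)
[[0.5981 0.2455]
 [0.6114 0.248 ]
 [0.6208 0.1991]
 [0.6068 0.1964]]
[0.60996591 0.21952939 0.098     ]
[0.60968369 0.22136322 0.104     ]
[0.60940147 0.22319706 0.11      ]
bar yaw 0.19626148 [-0.19500396  0.9808025  -0.60971415 -0.22120899]
front [0.55575897 0.28224649 0.06      ] [0.5901003  0.13937305 0.06      ] 0.1469426614074294 0.23588711072151267
lid [0.62446062 0.30134775 0.066     ] [0.66343372 0.15915311 0.066     ] 0.14743885338295418 0.26751325680916754
[0.60436081 0.2278735  0.20961266] [-3.12153065e+00 -2.57687837e-03  1.72286234e+00]
```

>>> send_rows(commands=[[[-0.4,0.2,0],[-0.6,0,-1]],[[-0.4,0.2,0],[-0.6,0,-1]],[[0,0,1.5],[0,0,0]],[[0,0,1.5],[0,0,0]],[[0,0,1.5],[0,0,0]],[[0,0,1.5],[0,0,0]],[[0,0,1.5],[0,0,0]],[[0,0,0],[0,0,0]],[[0,0,0],[0,0,0]]])

```text
time: 4.32
eef_pos: [0.6074, 0.2073, 0.1331]
tool_rot: [3.138, -0.0, 1.748]
ft_force: [0.1, -0.5, 0.4]
grip_width: 0.0571
```

>>> send_rows(commands=[[[0.7,0.2,0],[0,0,-0.5]],[[0.6,0.2,0],[0,0,-0.5]],[[0,0,0],[0,0,0]],[[0,0,0],[0,0,0]]])

```text
time: 4.65
eef_pos: [0.6104, 0.2204, 0.1365]
tool_rot: [3.134, -0.0, 1.765]
ft_force: [-0.8, 0.3, 0.7]
grip_width: 0.0573
```

>>> send_rows(commands=[[[0,0,1],[0.4,0,0]],[[0,0,1],[0,0,0]],[[0,0,1],[0,0,0]],[[0,0,1],[0,0,0]],[[0,0,0.5],[0,0,0]],[[0,0,0],[0,0,0]],[[0,0,0],[0,0,0]]])

```text
time: 5.23
eef_pos: [0.6103, 0.2211, 0.0865]
tool_rot: [3.141, -0.0, 1.766]
ft_force: [-0.3, -0.8, -0.7]
grip_width: 0.057
```

>>> send_rows(commands=[[[0,0,0.3],[0,0,0]],[[0,0,0],[0,0,0]],[[0,0,0],[0,0,0]],[[0,0,0],[0,0,0]],[[0,0,0],[0,0,0]],[[0,0,0],[0,0,0]],[[0,0,0],[0,0,0]],[[0,0,0],[0,0,0]],[[0,0,0],[0,0,0]],[[0,0,0],[0,0,0]]], gripper=-1, force=20)

```text
time: 6.07
eef_pos: [0.6103, 0.221, 0.0839]
tool_rot: [3.141, -0.0, 1.766]
ft_force: [-0.6, 0.0, -1.2]
grip_width: 0.0212
```

```bash
python3 - <<'E'
from h import *
st=r.get_state()
for k in("time","eef_pos","tool_rot","ft_force","torque","grip_width","joint_pos"): print(k,np.round(st[k],4))
E
```

```text
time 6.0667
eef_pos [0.6103 0.221  0.0839]
tool_rot [ 3.1411e+00 -3.0000e-04  1.7660e+00]
ft_force [-0.5516  0.0199 -1.1656]
torque [-0.0125 -0.1072  0.0026]
grip_width 0.0212
joint_pos [3.2890e-01 6.2840e-01 1.6508e+00 3.0000e-04 8.6180e-01 1.3350e-01]
```

Still closing; wait a little longer.

>>> send_rows(commands=[[[0,0,0],[0,0,0]],[[0,0,0],[0,0,0]],[[0,0,0],[0,0,0]],[[0,0,0],[0,0,0]],[[0,0,0],[0,0,0]]])

```text
time: 6.48
eef_pos: [0.6103, 0.221, 0.0839]
tool_rot: [3.141, -0.0, 1.766]
ft_force: [-0.1, 0.3, -0.8]
grip_width: 0.021
```

```bash
python3 - <<'E'
from h import *
s=r.snapshot("wrist"); t=r.snapshot("scene")
a=s["color"][60:360,130:430]; b=t["color"][60:220,250:410]
im=np.hstack([cv2.resize(a,(400,400)),cv2.resize(b,(400,400),interpolation=cv2.INTER_CUBIC)])
cv2.imwrite("pics/g1.png",cv2.convertScaleAbs(im,alpha=1.6)); print(r.get_state()["grip_width"],proj(s,[.6103,.221,.0839]))
E
```

```text
0.02132410206394706 [270.5236945  263.38408197]
```

View pics/g1.png

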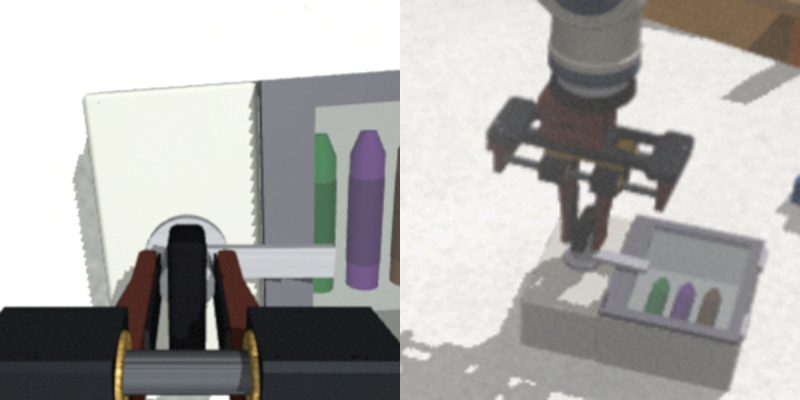

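The fingers straddle the bar but are stopped at 21 mm, with a gap left on each side. I'll raise the tool a little and see whether it closes further.

>>> send_rows(commands=[[[0,0,-0.6],[0,0,0]],[[0,0,0],[0,0,0]],[[0,0,0],[0,0,0]],[[0,0,0],[0,0,0]],[[0,0,0],[0,0,0]]], gripper=-1, force=30)

```text
time: 7.0
eef_pos: [0.6104, 0.2207, 0.0875]
tool_rot: [3.141, 0.0, 1.766]
ft_force: [-0.4, 0.2, -2.3]
grip_width: 0.0205
```

>>> send_rows(commands=[[[0,0,0],[0,0,4]],[[0,0,0],[0,0,4]],[[0,0,0],[0,0,4]],[[0,0,0],[0,0,4]],[[0,0,0],[0,0,4]],[[0,0,0],[0,0,0]]])

```text
time: 7.5
eef_pos: [0.6102, 0.2207, 0.0875]
tool_rot: [3.141, 0.0, 1.402]
ft_force: [-0.2, -0.3, -2.7]
grip_width: 0.0208
```

```bash
python3 - <<'E'
from h import *
st=r.get_state()
for k in("time","eef_pos","tool_rot","ft_force","torque","grip_width"): print(k,np.round(st[k],4))
s=r.snapshot("wrist")
cv2.imwrite("pics/g2.png",cv2.convertScaleAbs(cv2.resize(s["color"][60:360,130:430],(500,500)),alpha=1.6))
E
```

```text
time 7.5
eef_pos [0.6102 0.2207 0.0875]
tool_rot [3.1412e+00 4.0000e-04 1.4023e+00]
ft_force [-0.2013 -0.2835 -2.6749]
torque [-0.029  -0.1151  0.0317]
grip_width 0.0208
```

View pics/g2.png

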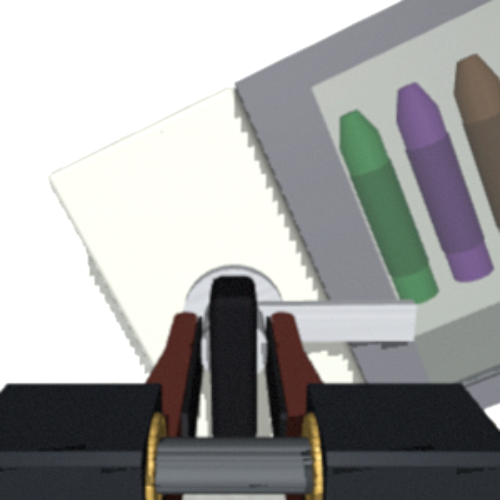

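The knob turns with the gripper, since the tongue stays aligned with the fingers in the picture. Carry on.

>>> send_rows(commands=[[[0,0,0],[0,0,4]],[[0,0,0],[0,0,4]],[[0,0,0],[0,0,4]],[[0,0,0],[0,0,4]],[[0,0,0],[0,0,4]],[[0,0,0],[0,0,4]],[[0,0,0],[0,0,4]],[[0,0,0],[0,0,4]],[[0,0,0],[0,0,4]],[[0,0,0],[0,0,4]],[[0,0,0],[0,0,4]],[[0,0,0],[0,0,4]],[[0,0,0],[0,0,4]],[[0,0,0],[0,0,0]],[[0,0,0],[0,0,0]]])

```text
time: 8.8
eef_pos: [0.6099, 0.2208, 0.0875]
tool_rot: [3.14, 0.0, 0.497]
ft_force: [-0.0, -0.2, -1.1]
grip_width: 0.0206
```

```bash
python3 - <<'E'
from h import *
st=r.get_state()
for k in("time","eef_pos","tool_rot","ft_force","torque","grip_width","joint_pos"): print(k,np.round(st[k],4))
E
```

```text
time 8.8
eef_pos [0.6099 0.2208 0.0875]
tool_rot [3.1403e+00 4.0000e-04 4.9690e-01]
ft_force [-0.0414 -0.2354 -1.1341]
torque [-0.0522 -0.0955 -0.0568]
grip_width 0.0206
joint_pos [ 0.3296  0.6233  1.6502 -0.0018  0.8683  1.4047]
```

>>> send_rows(commands=[[[0,0,0],[0,0,2]],[[0,0,0],[0,0,2]],[[0,0,0],[0,0,2]],[[0,0,0],[0,0,2]],[[0,0,0],[0,0,2]],[[0,0,0],[0,0,2]],[[0,0,0],[0,0,1]],[[0,0,0],[0,0,0]]])

```text
time: 9.47
eef_pos: [0.6099, 0.2209, 0.0875]
tool_rot: [3.14, 0.0, 0.288]
ft_force: [1.3, -0.1, -2.5]
grip_width: 0.0208
```

```bash
python3 - <<'E'
from h import *
st=r.get_state()
for k in("time","eef_pos","tool_rot","ft_force","torque","grip_width"): print(k,np.round(st[k],4))
t=r.snapshot("scene"); u=r.snapshot("top")
cv2.imwrite("pics/g3.png",cv2.convertScaleAbs(np.hstack([cv2.resize(u["color"][130:260,100:230],(400,400)),cv2.resize(t["color"][60:220,250:410],(400,400))]),alpha=1.6))
E
```

```text
time 9.4667
eef_pos [0.6099 0.2209 0.0875]
tool_rot [3.140e+00 1.000e-04 2.875e-01]
ft_force [ 1.3435 -0.0917 -2.4774]
torque [-0.0606  0.0137  0.021 ]
grip_width 0.0208
```

View pics/g3.png

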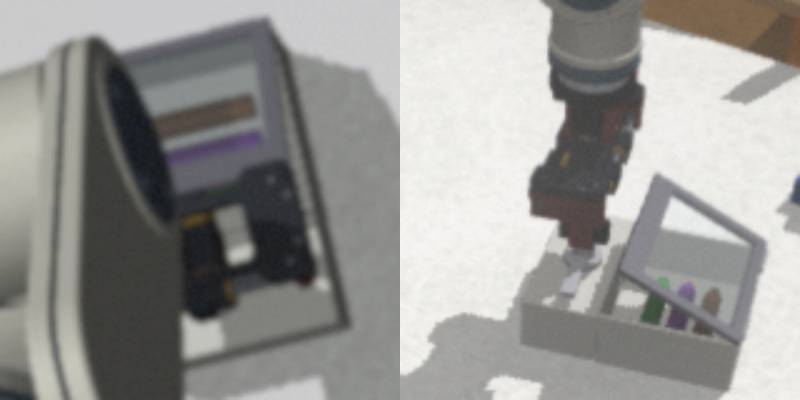

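The lid has sprung open and the tongue points sideways. Release and lift.

>>> send_rows(commands=[[[0,0,0],[0,0,0]],[[0,0,0],[0,0,0]],[[0,0,0],[0,0,0]],[[0,0,0],[0,0,0]],[[0,0,0],[0,0,0]],[[0,0,0],[0,0,0]],[[0,0,0],[0,0,0]]], gripper=0.1)

```text
time: 10.15
eef_pos: [0.6109, 0.2212, 0.0886]
tool_rot: [3.14, -0.002, 0.292]
ft_force: [0.2, -0.4, 0.3]
grip_width: 0.0483
```

>>> send_rows(commands=[[[0,0,-1],[0,0,0]],[[0,0,-1],[0,0,0]],[[0,0,-2],[0,0,0]],[[0,0,-2],[0,0,0]],[[0,0,-3],[0,0,0]],[[0,0,-3],[0,0,0]],[[-2,0,-3],[0,0,0]],[[-3,0,-2],[0,0,0]],[[-3,0,0],[0,0,0]],[[-3,0,0],[0,0,0]],[[-3,0,0],[0,0,0]],[[-3,0,0],[0,0,0]],[[0,0,0],[0,0,0]],[[0,0,0],[0,0,0]],[[0,0,0],[0,0,0]]])

```text
time: 11.4
eef_pos: [0.4429, 0.1709, 0.2809]
tool_rot: [3.141, -0.019, 0.292]
ft_force: [-0.1, -0.7, 0.4]
grip_width: 0.0485
```

```bash
python3 - <<'E'
from h import *
st=r.get_state()
for k in("time","eef_pos","tool_rot","ft_force","grip_width"): print(k,np.round(st[k],4))
t=r.snapshot("scene"); u=r.snapshot("top")
cv2.imwrite("pics/g4.png",cv2.convertScaleAbs(np.hstack([cv2.resize(u["color"][130:260,100:230],(400,400)),cv2.resize(t["color"][60:360,110:410],(400,400))]),alpha=1.6))
E
```

```text
time 11.4
eef_pos [0.4429 0.1709 0.2809]
tool_rot [ 3.1412 -0.0191  0.2919]
ft_force [-0.1045 -0.6653  0.3773]
grip_width 0.0485
```

View pics/g4.png

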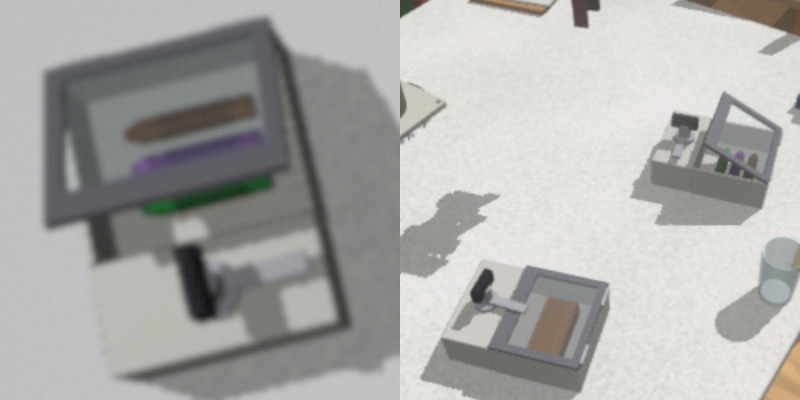

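The picture shows the crayon lid standing ajar. Its tongue runs from (215,290) to (305,260), about parallel to the deck front edge from (115,375) to (345,325), roughly 6° short. The arm is clear, and the eraser case is still latched with its tongue over the lid. Handing in.

```bash
python3 -c "
from cell import r
print(r.finish_job(), r.get_state()['time'])"
```

```text
the job is handed in; nothing more can be done
the job is handed in; nothing more can be done
```

I turned the crayon case's latch (the left-hand case) clockwise to near its stop. The lid sprang open, and I let go and backed the arm off. I handed the job in at about 11.5 s of the 37 s allowed.

**Last checks:**
- **Crayon latch:** it stands at about 1.53 rad by the gripper's yaw, or roughly 1.47 rad judged by eye from the top picture. The two differ slightly, but both are above 1.25.
- **Crayon lid:** it stands ajar in both views. I did not measure its angle or speed; it looks the same in pictures taken about 2 s apart.
- **Eraser case:** it is untouched, with its tongue still over the lid.
- **Arm:** it is clear of everything, at z = 0.28 m, with the measured force under 1 N.

**One reading disagreed:** the gripper showed about 21 mm while holding the 14 mm bar, and the pictures seemed to show a gap on each side. The knob still turned with the fingers without visible slip.

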